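Dock a toy canister and bolt it in

TASK

Roll the lying yellow toy canister gently along the counter into the open purple display dock until it rests against the stop board at the back; roll it with the fingers on top of it like a flat palm, never lifting it and never reaching down beside it below its mid-height to grip or push it. Then let go of it and slide the red-knobbed bolt all the way across in front of it, until its tip is fully home in the keeper. Leave the other goods on the counter where they stand.

Things in the scene. Friction and masses are not known exactly. Their poses are not given: they have to be found in the camera images.
- canister: Toy canister, a solid cylinder lying on the counter: 60 mm diameter, 80 mm long, about 180 g (varies); yellow with purple ends and bright stripes. Origin at its centre, 30 mm up; y is its long axis (it turns about y as it rolls). Rolls freely. It starts in front of the dock, its centre 75 to 130 mm short of home, nearly parallel to the stop board.
- dock: Fixed purple stall, open on its -x side. Origin on the counter in mid bay; x points into the bay, y left. Stop board face at x = 50 mm, 50 mm tall: the canister's centre is at x = 20 when home. Cheeks: inner faces at y = +-53, 10 thick, 44 tall, x = -35 to 50. No floor. Steel bolt rail along x = -19 from y = -65 to -268, 36 wide, up to 38 tall; keeper outside the left cheek, to y = 76, 50 tall.
- dock_stop (a point): Middle of the stop board's face, 30 mm above the counter.
- keeper_mouth (a point): Where the bolt's tip enters the left cheek and keeper, 30 mm above the counter; the hole is 20 mm deep.
- bolt (a joint): Travel of the bolt along the dock's +y, in m. 0 = withdrawn (starts at 0 to 0.012, clear of the bay); the tip reaches the keeper mouth at 0.121; 0.141 is the end stop, fully home. About 2.5 N of friction; it stays where left.
- bolt_knob (a point): Centre of the top of the red knob, 79 mm above the counter. The knob is an upright round post of 16 mm diameter on the bolt, standing free from 38 to 79 mm above the counter; it moves with the bolt, on the line x = -19 mm of the dock, from y = -235 mm (withdrawn) to -94 mm (home).
- bolt_tip (a point): Tip of the bolt, a steel bar of 10 mm diameter, on its axis, 30 mm above the counter.
- tin_green: Bystander: green tin with a white lid, standing upright left of the dock, 60 mm diameter, 80 mm tall; origin under its centre.
- tin_pink: Bystander: low pink tin with a white lid, upright behind the dock, 60 mm diameter, 45 mm tall; origin under its centre.
- game_box: Bystander: blue game box lying flat behind the dock, 80 x 130 mm, 36 mm tall; origin under its centre.
- spring_toy: Bystander: rainbow spring toy standing in front of the dock on the left, 64 mm diameter, 54 mm tall; origin under its centre.
- tape_roll: Bystander: orange roll of tape lying flat at the left, 84 mm diameter, 24 mm tall; origin under its centre.

How it is judged:
On the way, in this order (a step that is already met when the one before it is completed fails the run):
1. the canister is rolled by fingers on top of it: turned by at least 0.25 rad while touched from above (angle between canister's own z axis and vertical above 0.25 rad and contact force between the fingers and canister above 0.2 N and height (world z) of the grasp point above 0.06 m).
2. the canister rests against the stop board (within 6 mm), square in the bay, still and let go of (x of canister in the frame of dock above 0.014 m and y of canister in the frame of dock between -0.016 and 0.016 m and angle between the y axis of canister and the y axis of dock, either way round below 0.12 rad and linear speed of canister below 0.02 m/s and contact force between the fingers and canister below 0.1 N), for 0.2 s.
3. the bolt is shot fully into the keeper (5 mm short at most) (value of joint bolt above 0.136 m), for 0.2 s.
At the end, for the whole second after the job is handed in: The canister lies on the counter in the bay, within 6 mm of the stop board and within 0.12 rad of square to it, at rest, and the bolt is within 5 mm of its end stop (tip at least 15 mm inside the keeper) (x of canister in the frame of dock between 0.014 and 0.026 m and y of canister in the frame of dock between -0.016 and 0.016 m and height (world z) of canister below 0.036 m and angle between the y axis of canister and the y axis of dock, either way round below 0.12 rad and linear speed of canister below 0.02 m/s and value of joint bolt above 0.136 m); the robot touches nothing.
It fails at once if the canister is lifted (more than 15 mm) (height (world z) of canister above 0.045 m).
It fails at once if the canister is gripped or pushed with the fingers reaching down beside it (fingertips below its mid-height) (contact force between the fingers and canister above 1 N and height (world z) of the grasp point below 0.048 m).
It fails at once if the canister is flung (faster than 0.4 m/s) (linear speed of canister above 0.4 m/s).
It fails at once if other goods are disturbed (moved more than 25 mm) (distance of any of tin_green, tin_pink, game_box, spring_toy, tape_roll from where it was at the start of the episode above 0.025 m).
It also fails if it takes over 67 s, if anything falls off the work surface, if the arm or the gripper's body presses on something with over 40 N, if the wrist force passes 120 N, or if a joint passes its speed limit or range.

ROBOT

A 7-joint arm with a two-finger parallel gripper is mounted at the origin on the work surface. World frame = base frame: x ahead of the robot, y to its left, z up, the work surface at z = 0. Lengths are in m, angles in rad, forces in N, time in s.
With the tool pointing down it reaches from about 0.4 to 0.85 m from the base axis. Payload 4.5 kg.
Tool frame: the origin (TCP) lies between the finger pads; the fingertips stand 11 mm ahead of it and the grasp point (between the pads) lies 8 mm behind it (r.nose_length is the distance from the TCP to the fingertips, in m); z points along the fingers, y is the line along which they close (so a half turn about z gives the same grasp; the last joint's range is limited). The gripper opens to 88 mm and grips with 3 to 60 N. Pads are 18 mm wide; open, the fingers measure 123 mm over their backs; the gripper's body (75 mm by 187 mm) begins 45 mm behind the grasp point.
Start: joints at [1.319, 0.689, -0.195, 1.565, 0.157, 0.902, -0.215], TCP at [0.176, -0.6, 0.25] pointing down, gripper open.
Joint ranges: [-3.01, 3.01], [-0.46, 2.08], [-1.47, 1.51], [0.13, 2.56], [-1, 4.14], [0.04, 2.09], [-2.66, 2.66]. Speed limits (rad/s): [2.57, 2.57, 3.14, 3.14, 3.14, 3.14, 3.14].

INTERFACE

Orientations are given as a unit quaternion [x, y, z, w].
In Python, from plant import get_state, snapshot, camera_model, r gives the robot as it stands.
- The arm moves only by the shell command python3 -m inch 'ROWS' [FORCE]. ROWS is text: rows parted by semicolons, each of 7 numbers parted by spaces: the opening, from -1 (shut) to 1 (fully open), then the shift along the tool's x, y, z in m, then the turn, a rotation vector about the tool's x, y, z in rad. A call has 1 to 20 rows; each row shifts and turns the commanded pose from where the row before left it, along the tool's axes as they then stand; what a row does not reach is not made up. A row lasts 1/12 s, in which the tool goes at most 41.7 mm and 7.16 degrees, less where a joint would pass 70% of its speed; a pose out of reach is approached as far as the arm can. A call is refused whole if a number of a shift passes 0.0417 or a number of a turn 0.125, either way. A call with a gripper value outside its range is refused whole. The fingers move at their own pace and stop on an object; FORCE is the grip in N (left out, the last holds). Time passes only in rows, so rows that do not move let the fingers close. It gives the time, the measured TCP pose, the force, the opening and the grip force at its end, in the units of the state.
- get_state(): the state, without advancing time (a new reading comes with each control period).
- snapshot(name): name is "scene" or "top"; returns (picture, depth): 400x640x3 uint8, red, green, blue; 400x640 float32, m along the optical axis (not along the pixel's ray), 0 where there is no reading.
- camera_model(name): a dict with "intrinsics" (3x3 intrinsics, pixels), "view" (4x4, takes a point from world to camera coordinates). Camera axes: x right, y down, z forward; pixel columns grow to the right and rows downward; lengths in m; the calibration is good to about 2 mm. A picture is of the moment at which its call begins. camera_model takes no time and is no camera call.
- r.finish_job(): hands the job in; it is judged then, once.
The state is a dict: "clock": time; "q": joint angles; "qd": joint speeds; "joint_torque": joint torques, N m; "tool_pos": TCP position; "eef_rot": TCP orientation; "contact_force": force on the tool from outside, world axes, zero at the start; "moment": the same for the moment, N m; "opening": opening from 0.0 (shut) to 1.0 (fully open); "finger_force": force on a finger pad.
Only numpy, scipy, OpenCV 4.12 (cv2) and the standard library are available. Lean on these libraries where they do the work, as an engineer would, in place of code of your own. Each camera call takes 0.05 s, during which the arm holds its last target. There are 200 camera calls.

## Working session

There is one attempt and no reset: what is moved stays moved. The work goes in short steps, Python scripts to look and compute and a shell command to move; the robot and the scene stay as the last step left them, time stands still between calls to the robot, and variables do not carry over. Pictures are saved under pics/ and viewed, at most 10 in all, crops included, and the job is handed in when it is done.

```bash
mkdir -p pics; ls; python3 - <<'E'
from plant import *
import cv2,numpy as np
s=get_state();print(s['clock'],s['tool_pos'],s['eef_rot'],s['opening'],r.nose_length)
for n in("scene","top"):
    p,d=snapshot(n);np.savez(f'pics/{n}0.npz',p=p,d=d);cv2.imwrite(f'pics/{n}0.png',p[:,:,::-1]);m=camera_model(n);print(m)
E
```

```text
pics
0.0 [ 0.17599619 -0.59906381  0.2489212 ] [ 9.89798497e-01  1.42471382e-01 -1.97400138e-04 -8.94903697e-04] 1.0007590326938454 0.011
{'intrinsics': array([[394.18549412,   0.        , 318.07526357],
       [  0.        , 394.18549412, 210.35191729],
       [  0.        ,   0.        ,   1.        ]]), 'view': array([[-0.6042676 ,  0.79658086, -0.01787741,  0.29225611],
       [ 0.63834265,  0.47056032, -0.60917292, -0.3871728 ],
       [-0.47684309, -0.37951537, -0.79283589,  1.18605972],
       [ 0.        ,  0.        ,  0.        ,  1.        ]])}
{'intrinsics': array([[452.01570994,   0.        , 323.5183547 ],
       [  0.        , 452.01570994, 199.9179769 ],
       [  0.        ,   0.        ,   1.        ]]), 'view': array([[ 0.02974373, -0.99903896,  0.03219427,  0.04297857],
       [-0.98536764, -0.03471412, -0.16686984,  0.58140761],
       [ 0.16782707, -0.02675986, -0.98545319,  0.88487287],
       [ 0.        ,  0.        ,  0.        ,  1.        ]])}
```

View pics/top0.png

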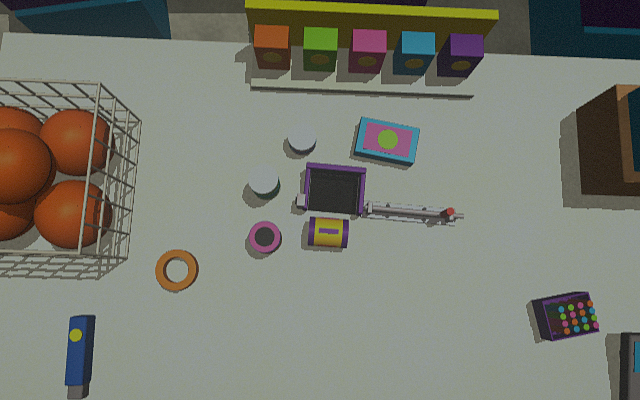

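View pics/scene0.png

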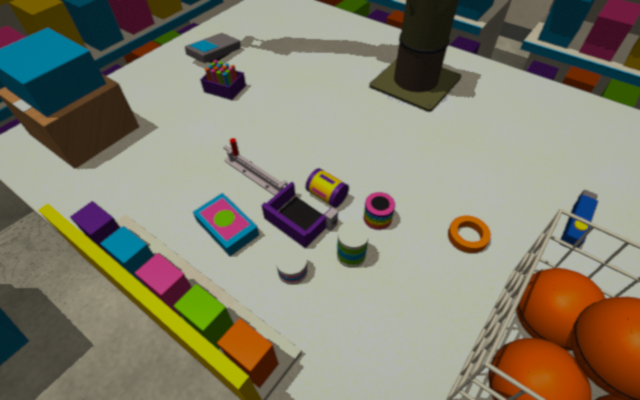

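The top view shows the dock at about (335,190), opening toward the robot. The canister is at (328,233), the knob at (450,212), the spring toy at (265,237) and the green tin at (264,183).

```bash
cat > h.py <<'E'
import numpy as np,cv2
from plant import *
def ray(n,uv,z):
    m=camera_model(n);V=m['view'];R=V[:3,:3];c=-R.T@V[:3,3]
    uv=np.atleast_2d(np.array(uv,float));d=np.c_[uv,np.ones(len(uv))]@np.linalg.inv(m['intrinsics']).T@R
    return c+d*((z-c[2])/d[:,2])[:,None]
def cloud(n,d):
    m=camera_model(n);V=m['view'];h,w=d.shape;u,v=np.meshgrid(np.arange(w),np.arange(h))
    P=np.stack([u,v,np.ones_like(u)],-1)@np.linalg.inv(m['intrinsics']).T*d[...,None]
    return (P-V[:3,3])@V[:3,:3]
def hue(p,lo,hi,s=110,v=50):
    return cv2.inRange(cv2.cvtColor(p,cv2.COLOR_RGB2HSV),(lo,s,v),(hi,255,255))>0
def sub(mask,box):
    o=np.zeros_like(mask);a,b,c,e=box;o[b:e,a:c]=mask[b:e,a:c];return o
E
python3 - <<'E'
from h import *
f=np.load('pics/top0.npz');p,d=f['p'],f['d'];X=cloud('top',d)
def rep(k,m):
    q=X[m];r_=cv2.minAreaRect(q[:,:2].astype(np.float32)*1000);print(k,m.sum(),q.mean(0).round(4),'z',np.percentile(q[:,2],[5,50,95]).round(3),'rect',np.round(r_[0],1),np.round(r_[1],1),round(r_[2],1))
rep('yellow',sub(hue(p,22,34),(300,205,360,260)))
pu=sub(hue(p,125,150,70,30),(290,150,372,222));
rep('canends',sub(hue(p,125,150,70,30),(300,214,360,260)))
pd=sub(pu&(X[...,2]>0.04),(290,155,372,213));rep('dockwalls',pd)
rep('knob',sub(hue(p,0,8,110,60)|hue(p,172,180,110,60),(430,195,470,225)))
z=sub((X[...,2]>0.025),(368,195,440,228));rep('rail',z)
q=X[z];print('rail fit',np.polyfit(q[:,1],q[:,0],1))
z=sub((X[...,2]>0.035),(296,155,372,214));rep('dock by z',z)
c=cv2.resize(p[130:270,220:480],None,fx=3,fy=3,interpolation=cv2.INTER_CUBIC);cv2.imwrite('pics/c0.png',c[:,:,::-1])
E
```

```text
yellow 588 [0.5134 0.0511 0.0555] z [0.045 0.055 0.06 ] rect [482.   53.6] [ 56.9 122.7] 85.5
canends 376 [0.5138 0.0519 0.0603] z [0.045 0.057 0.062] rect [482.1  52.4] [ 80. 121.] 87.4
dockwalls 617 [0.6252 0.0379 0.0504] z [0.041 0.045 0.051] rect [537.9  44.6] [125.2 234.2] 86.5
knob 46 [ 0.561  -0.1922  0.0769] z [0.075 0.078 0.082] rect [ 561.3 -196.9] [12.9 23.7] 4.4
rail 388 [ 0.5631 -0.096   0.06  ] z [0.029 0.033 0.039] rect [531.4 -29.9] [ 89.5 305.7] 26.5
rail fit [-0.19752352  0.54414942]
dock by z 978 [0.6148 0.0437 0.069 ] z [0.038 0.045 0.052] rect [553.6  35.4] [233.1 155.9] 12.3
```

View pics/c0.png

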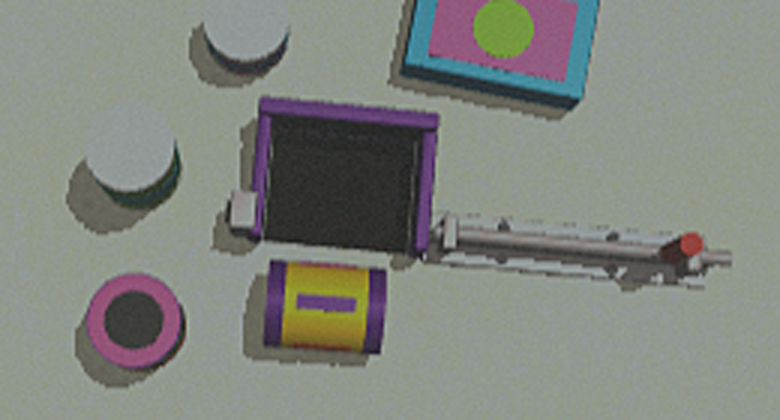

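The crop shows the dock bay with its stop board at the top. The canister is aligned just in front of it, with crop corners (270,260) to (380,353), and the knob top is at (692,245). I'll turn these into positions.

```bash
python3 - <<'E'
from h import *
f=np.load('pics/top0.npz');p,d=f['p'],f['d'];X=cloud('top',d)
g=lambda L:np.array(L)/3+[220,130]
S=ray('top',g([(262,113),(437,130)]),.05);print('stop front edge ends',S.round(4))
B=ray('top',g([(260,97),(438,113)]),.05);print('stop back edge',B.round(4))
C=ray('top',g([(263,240),(417,255),(428,255)]),.044);print('cheek ends',C.round(4))
K=ray('top',g([(690,243)]),.079);print('knob',K.round(4))
print('keeper',ray('top',g([(232,190),(256,190),(256,228),(232,228)]),.05).round(4))
# canister: clean cloud, ends
for n,(lo,hi,s) in dict(yel=(22,34,110),pur=(125,150,70)).items():
    m=sub(hue(p,lo,hi,s,30),(300,214,352,252))&(X[...,2]>.02)&(X[...,2]<.07)&(X[...,0]<.55)&(X[...,0]>.4)
    q=X[m];print(n,m.sum(),np.percentile(q,[2,50,98],0).round(4))
    if n=='pur':
        for a in(q[q[:,1]>.052],q[q[:,1]<.052]):print(np.median(a,0).round(4),a.mean(0).round(4),len(a))
# silhouette at mid
cc=g([(270,260),(385,268),(380,353),(265,345)])
print('can sil z=.03',ray('top',cc,.03).round(4), 'z=.05',ray('top',cc,.05).round(4))
f=np.load('pics/scene0.npz');p,d=f['p'],f['d'];Y=cloud('scene',d)
m=sub(hue(p,22,34),(295,160,360,210));q=Y[m];q=q[(q[:,2]>.01)&(q[:,2]<.07)];print('scene yel',m.sum(),np.percentile(q,[2,50,98],0).round(4))
m=sub(hue(p,0,8,110,60)|hue(p,172,180,110,60),(220,130,245,165));v,u=np.nonzero(m);print('knob scene top px',u[v==v.min()].mean(),v.min(),ray('scene',[(u[v<=v.min()+3].mean(),v.min()+1.5)],.079))
E
```

```text
stop front edge ends [[ 0.6463  0.0976  0.05  ]
 [ 0.6387 -0.0244  0.05  ]]
stop back edge [[ 0.6577  0.0994  0.05  ]
 [ 0.6509 -0.0249  0.05  ]]
cheek ends [[ 0.5582  0.0938  0.044 ]
 [ 0.5514 -0.0126  0.044 ]
 [ 0.5517 -0.0202  0.044 ]]
knob [[ 0.5609 -0.1916  0.079 ]]
keeper [[0.5913 0.1163 0.05  ]
 [0.5918 0.0998 0.05  ]
 [0.5654 0.0988 0.05  ]
 [0.5649 0.1152 0.05  ]]
yel 587 [[0.4896 0.0238 0.0424]
 [0.5099 0.0514 0.0552]
 [0.5395 0.078  0.0608]]
pur 374 [[0.4886 0.0109 0.0395]
 [0.5148 0.0533 0.0573]
 [0.5413 0.0908 0.0625]]
[0.5156 0.0841 0.0572] [0.5152 0.0809 0.0553] 189
[0.5147 0.0181 0.0574] [0.5133 0.0218 0.0556] 185
can sil z=.03 [[0.5463 0.0885 0.03  ]
 [0.5434 0.0082 0.03  ]
 [0.4842 0.0104 0.03  ]
 [0.4872 0.0899 0.03  ]] z=.05 [[0.5437 0.0885 0.05  ]
 [0.5409 0.0098 0.05  ]
 [0.4829 0.012  0.05  ]
 [0.4858 0.0899 0.05  ]]
scene yel 424 [[0.498  0.0224 0.0223]
 [0.5305 0.0503 0.0546]
 [0.5463 0.0763 0.0602]]
knob scene top px 232.5 138 [[ 0.56194256 -0.19182115  0.079     ]]
```

```bash
python3 -m inch '-0.32 0 0 0 0 0 0.115;-0.32 0 0 0 0 0 0.115;-0.32 0 0 0 0 0 0.116;-0.32 0.0155 -0.035 0 0 0 0;-0.32 0.0155 -0.035 0 0 0 0;-0.32 0.0155 -0.035 0 0 0 0;-0.32 0.0155 -0.035 0 0 0 0;-0.32 0.0155 -0.035 0 0 0 0;-0.32 0.0155 -0.035 0 0 0 0;-0.32 0.0155 -0.035 0.005 0 0 0;-0.32 0.0155 -0.035 0.005 0 0 0;-0.32 0.0155 -0.035 0.005 0 0 0;-0.32 0.0155 -0.035 0.005 0 0 0;-0.32 0.0155 -0.035 0.005 0 0 0;-0.32 0.0155 -0.035 0.005 0 0 0;-0.32 0.0155 -0.035 0.005 0 0 0;-0.32 0.0155 -0.035 0.005 0 0 0;-0.32 0.0155 -0.035 0.005 0 0 0;-0.32 0.0155 -0.035 0.005 0 0 0;-0.32 0.0155 -0.035 0.005 0 0 0'
cat > st.py <<'E'
# state: tool position in dock frame (mm), canister position from top camera
from h import *
from scipy.spatial.transform import Rotation as R
s=get_state();O=np.array([.5926,.0396]);ex=np.array([.9982,-.06]);ey=np.array([.06,.9982])
D=lambda q:[round(1e3*float((q[:2]-O)@e),1) for e in(ex,ey)]
T=R.from_quat(s['eef_rot']).as_matrix();t=np.array(s['tool_pos'])
print('t',round(s['clock'],2),'tip dock',D(t),'tipz',round(1e3*(t[2]-.011),1),'toolx',T[:2,0].round(3),'tilt',T[:2,2].round(3),'F',np.round(s['contact_force'],1),'op',round(s['opening'],2))
E
python3 st.py
```

```text
clock: 1.77
tool_pos: [0.4754, -0.0197, 0.1943]
eef_rot: [1.0, -0.03, -0.0, 0.0]
contact_force: [0.5, -0.4, -0.0]
opening: 0.34
finger_force: 0.0
t 1.77 tip dock [-113.4, -66.2] tipz 183.3 toolx [ 0.998 -0.06 ] tilt [-0.001 -0.   ] F [ 0.5 -0.4 -0. ] op 0.34
```

```bash
python3 -m inch '-0.32 0.01 -0.024 0 0 0 0;-0.32 0.01 -0.024 0 0 0 0;-0.32 0.009 -0.023 0.01 0 0 0;-0.32 0 0 0.025 0 0 0;-0.32 0 0 0.025 0 0 0;-0.32 0 0 0.025 0 0 0;-0.32 0 0 0.02 0 0 0;-0.32 0 0 0 0 0 0;-0.32 0 0 0 0 0 0' >/dev/null; python3 st.py; python3 - <<'E'
from h import *
o=[]
for n,b in(('top',(220,130,480,270)),('scene',(200,120,400,280))):
    p,d=snapshot(n);c=p[b[1]:b[3],b[0]:b[2]];o.append(cv2.resize(c,(560,300 if n=='top' else 448-150),interpolation=cv2.INTER_CUBIC))
cv2.imwrite('pics/a1.png',np.vstack(o)[:,:,::-1])
E
```

```text
t 2.52 tip dock [-85.4, 2.7] tipz 78.1 toolx [ 0.998 -0.06 ] tilt [-0.002 -0.   ] F [-0.9 -0.1  1.1] op 0.34
```

View pics/a1.png

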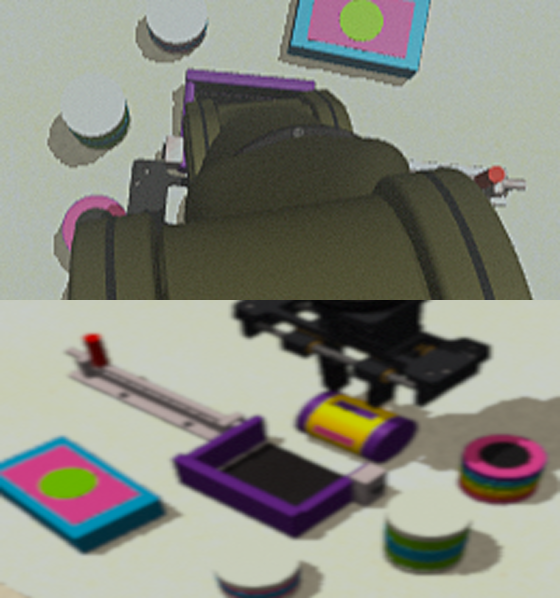

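The scene crop shows both fingers above the canister at about (360,420), and the top camera is blocked by the arm. I'll press down and measure the force.

```bash
python3 -m inch '-0.32 0 -0.001 0.01 0 0 0;-0.32 0 -0.001 0.006 0 0 0;-0.32 0 0 0.002 0 0 0;-0.32 0 0 0.001 0 0 0;-0.32 0 0 0 0 0 0' >/dev/null; python3 st.py
```

```text
t 3.03 tip dock [-83.6, 5.3] tipz 60.4 toolx [ 0.998 -0.06 ] tilt [0.002 0.001] F [1.  0.5 5.1] op 0.34
```

```bash
python3 -m inch '-0.32 0.003 0 0.0005 0 0 0;-0.32 0.006 0 0 0 0 0;-0.32 0.007 0 0 0 0 0;-0.32 0.006 0 0 0 0 0;-0.32 0.004 0 0 0 0 0;-0.32 0 0 0 0 0 0' >/dev/null; python3 st.py; cat > can.py <<'E'
# canister position from scene: rays through yellow/purple mask using depth
from h import *
p,d=snapshot('scene');Y=cloud('scene',d)
O=np.array([.5926,.0396]);ex=np.array([.9982,-.06]);ey=np.array([.06,.9982])
m=hue(p,20,36,110,60);n,l,sv,c=cv2.connectedComponentsWithStats(sub(m,(240,150,380,250)).astype(np.uint8))
i=1+sv[1:,4].argmax();q=Y[l==i];q=q[(q[:,2]>.015)&(q[:,2]<.068)]
# circle of radius 30 mm at z=30 in dock x-z, direct median of x solutions
X=(q[:,:2]-O)@ex*1e3;W=(q[:,:2]-O)@ey*1e3;Z=q[:,2]*1e3
x=X-np.sqrt(np.clip(900-(Z-30)**2,0,None));g=Z<55
b=np.polyfit(W[g],x[g],1)
print('can x',np.median(x[g]).round(1),'y',((W.min()+W.max())/2).round(1),np.percentile(W,[2,98]).round(1),'yaw rel',(-b[0]).round(3),'n',len(q),'px',c[i].round(1))
E
python3 can.py
```

```text
t 3.53 tip dock [-56.3, 5.6] tipz 60.4 toolx [ 0.998 -0.06 ] tilt [0.005 0.001] F [0.6 1.5 9.1] op 0.34
can x -63.8 y 6.3 [-20.2  33.6] yaw rel 0.065 n 263 px [317.3 192.9]
```

```bash
python3 -m inch '-0.32 0 0 -0.008 0 0 0;-0.32 -0.008 0 0 0 0 0;-0.32 -0.008 0 0 0 0 0;-0.32 0 0 0.006 0 0 0;-0.32 0 0 0.002 0 0 0;-0.32 0 0 0 0 0 0;-0.32 0.003 0 0 0 0 0.006;-0.32 0.006 0 0 0 0 0.012;-0.32 0.007 0 0 0 0 0.012;-0.32 0.007 0 0 0 0 0.012;-0.32 0.005 0 0 0 0 0.008;-0.32 0.003 0 0 0 0 0;-0.32 0 0 0 0 0 0' >/dev/null; python3 st.py;python3 can.py
```

```text
t 4.67 tip dock [-41.2, 4.5] tipz 60.3 toolx [ 0.994 -0.11 ] tilt [0.005 0.   ] F [ 0.3 -0.3 13.9] op 0.34
can x -47.7 y 5.1 [-21.7  33.3] yaw rel 0.039 n 347 px [313.2 194.5]
```

```bash
python3 -m inch '-0.32 0 0 -0.008 0 0 0;-0.32 -0.008 0 0 0 0 -0.025;-0.32 -0.008 0 0 0 0 -0.025;-0.32 0 0 0.005 0 0 0;-0.32 0 0 0.0025 0 0 0;-0.32 0 0 0 0 0 0;-0.32 0.003 0 0 0 0 0.006;-0.32 0.006 0 0 0 0 0.012;-0.32 0.007 0 0 0 0 0.012;-0.32 0.007 0 0 0 0 0.012;-0.32 0.005 0 0 0 0 0.008;-0.32 0.003 0 0 0 0 0;-0.32 0 0 0 0 0 0' >/dev/null; python3 st.py;python3 can.py
```

```text
t 5.8 tip dock [-26.7, 3.3] tipz 60.3 toolx [ 0.994 -0.111] tilt [ 0.004 -0.001] F [-0.4 -1.3 11.7] op 0.34
can x -32.3 y 4.4 [-24.3  32.5] yaw rel -0.019 n 306 px [307.9 199.5]
```

```bash
python3 -m inch '-0.32 0 0 -0.008 0 0 0;-0.32 -0.007 0 0 0 0 -0.025;-0.32 -0.007 0 0 0 0 -0.025;-0.32 0 0 0.005 0 0 0;-0.32 0 0 0.0025 0 0 0;-0.32 0 0 0 0 0 0;-0.32 0.003 0 0 0 0 0;-0.32 0.006 0 0 0 0 0;-0.32 0.007 0 0 0 0 0;-0.32 0.007 0 0 0 0 0;-0.32 0.006 0 0 0 0 0;-0.32 0.003 0 0 0 0 0;-0.32 0 0 0 0 0 0' >/dev/null; python3 st.py;python3 can.py
```

```text
t 6.93 tip dock [-9.2, 2.2] tipz 60.4 toolx [ 0.998 -0.062] tilt [ 0.002 -0.003] F [-0.9 -4.1  7.3] op 0.34
can x -15.5 y 3.0 [-24.2  31. ] yaw rel 0.034 n 346 px [302.9 203. ]
```

```bash
python3 -m inch '-0.32 0 0 -0.008 0 0 0;-0.32 -0.008 0 0 0 0 0;-0.32 -0.007 0 0 0 0 0;-0.32 0 0 0.005 0 0 0;-0.32 0 0 0.0025 0 0 0;-0.32 0 0 0 0 0 0;-0.32 0.003 0 0 0 0 0;-0.32 0.006 0 0 0 0 0.006;-0.32 0.007 0 0 0 0 0.006;-0.32 0.007 0 0 0 0 0.006;-0.32 0.006 0 0 0 0 0;-0.32 0.003 0 0 0 0 0;-0.32 0 0 0 0 0 0' >/dev/null; python3 st.py;python3 can.py
```

```text
t 8.07 tip dock [7.4, 4.3] tipz 60.5 toolx [ 0.997 -0.078] tilt [0.001 0.   ] F [0.5 0.2 0.3] op 0.34
can x 1.1 y 1.0 [-26.5  27.2] yaw rel -0.074 n 289 px [295.2 207.9]
```

```bash
python3 -m inch '-0.32 0 0 -0.008 0 0 0;-0.32 -0.008 0 0 0 0 -0.018;-0.32 -0.007 0 0 0 0 0;-0.32 0 0 0.006 0 0 0;-0.32 0 0 0.003 0 0 0;-0.32 0 0 0 0 0 0;-0.32 0.003 0 0 0 0 0;-0.32 0.006 0 0 0 0 0;-0.32 0.006 0 0 0 0 0;-0.32 0.006 0 0 0 0 0;-0.32 0.006 0 0 0 0 0;-0.32 0.003 0 0 0 0 0;-0.32 0 0 0 0 0 0' >/dev/null; python3 st.py;python3 can.py
```

```text
t 9.2 tip dock [23.1, 2.1] tipz 60.4 toolx [ 0.998 -0.062] tilt [ 0.003 -0.003] F [-0.8 -3.4  8.4] op 0.34
can x 16.8 y 0.9 [-27.1  30.7] yaw rel -0.041 n 265 px [291.1 210.5]
```

```bash
python3 -m inch '-0.32 0 0 -0.008 0 0 0;-0.32 -0.007 0 0 0 0 0;-0.32 -0.007 0 0 0 0 0;-0.32 0 0 0.005 0 0 0;-0.32 0 0 0.0028 0 0 0;-0.32 0 0 0 0 0 0;-0.32 0.002 0 0 0 0 0;-0.32 0.003 0 0 0 0 0;-0.32 0.003 0 0 0 0 0;-0.32 0.003 0 0 0 0 0;-0.32 0.002 0 0 0 0 0;-0.32 0 0 0 0 0 0;-0.32 0 0 0 0 0 0' >/dev/null; python3 st.py;python3 can.py
```

```text
t 10.33 tip dock [18.4, 3.7] tipz 60.3 toolx [ 0.998 -0.06 ] tilt [-0.004 -0.001] F [-5.5 -1.1 13. ] op 0.34
can x 20.3 y 0.0 [-27.   26.6] yaw rel -0.029 n 308 px [290.9 209.3]
```

```bash
python3 -m inch '-0.32 0 0 -0.01 0 0 0;-0.32 0 0 -0.02 0 0 0;-1 0 0 -0.02 0 0 0;-1 -0.005 0.034 0 0 0 0;-1 -0.005 0.034 0 0 0 0;-1 -0.005 0.034 0 0 0 0;-1 -0.005 0.034 0 0 0 0;-1 -0.005 0.034 0 0 0 0;-1 -0.004 0.034 0 0 0 0;-1 -0.004 0.036 0 0 0 0;-1 -0.004 0.036 0 0 0 0;-1 0 0 0 0 0 0;-1 0 0 0 0 0 0' >/dev/null; python3 st.py;python3 can.py; python3 - <<'E'
from h import *
o=[]
for n,b in(('top',(220,130,480,270)),('scene',(200,120,400,280))):
    p,d=snapshot(n);c=p[b[1]:b[3],b[0]:b[2]];o.append(cv2.resize(c,(560,300 if n=='top' else 298),interpolation=cv2.INTER_CUBIC))
cv2.imwrite('pics/a2.png',np.vstack(o)[:,:,::-1])
E
```

```text
t 11.47 tip dock [-17.5, -275.2] tipz 109.8 toolx [ 0.998 -0.066] tilt [-0.    -0.002] F [ 0.7 -0.  -0.2] op 0.01
can x 19.2 y 0.2 [-26.9  27.5] yaw rel 0.033 n 406 px [292.4 207.9]
```

View pics/a2.png

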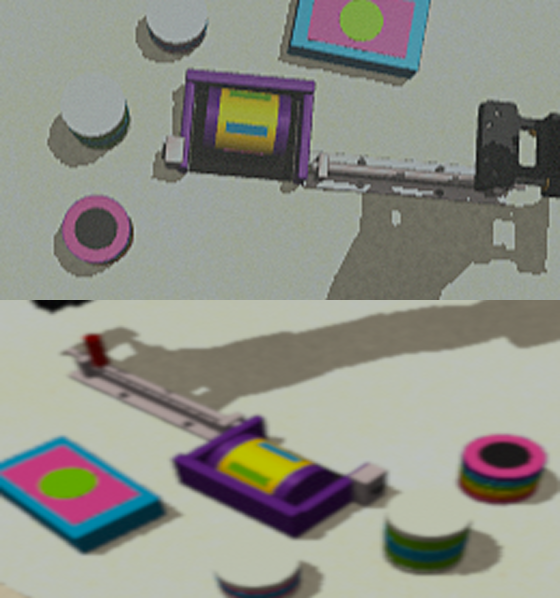

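The canister rests square against the stop board: crop (248,118) in the top view, clear gaps at both cheeks. The fingers stand just beyond the knob, so I'll lower them and push.

```bash
python3 -m inch '-1 0 0 0.02 0 0 0;-1 0 0 0.02 0 0 0;-1 0 0 0.02 0 0 0;-1 0 -0.008 0 0 0 0;-1 0 -0.01 0 0 0 0;-1 0 -0.01 0 0 0 0;-1 0 -0.01 0 0 0 0;-1 0 -0.01 0 0 0 0;-1 0 -0.01 0 0 0 0;-1 0 -0.01 0 0 0 0;-1 0 -0.01 0 0 0 0;-1 0 0 0 0 0 0' ; python3 st.py
```

```text
clock: 12.62
tool_pos: [0.5652, -0.149, 0.0614]
eef_rot: [1.0, -0.028, 0.0, -0.001]
contact_force: [0.4, 0.2, 1.2]
opening: 0.004
finger_force: 0.0
t 12.62 tip dock [-16.1, -189.9] tipz 50.4 toolx [ 0.998 -0.057] tilt [0.001 0.002] F [0.4 0.2 1.2] op 0.0
```

```bash
python3 -m inch '-1 0 -0.01 0 0 0 0;-1 0 -0.01 0 0 0 0;-1 0 -0.01 0 0 0 0;-1 0 -0.01 0 0 0 0;-1 0 -0.01 0 0 0 0;-1 0 -0.01 0 0 0 0;-1 0 0 0 0 0 0' >/dev/null; python3 st.py; cat > knob.py <<'E'
from h import *
p,d=snapshot('scene');m=sub(hue(p,0,8,120,60)|hue(p,172,180,120,60),(215,130,330,200))
n,l,sv,c=cv2.connectedComponentsWithStats(m.astype(np.uint8));i=1+sv[1:,4].argmax();v,u=np.nonzero(l==i)
w=ray('scene',[(u[v<=v.min()+3].mean(),v.min()+1.5)],.079)[0];O=np.array([.5926,.0396])
print('knob dock mm',1e3*((w[:2]-O)@np.array([[.9982,.06],[-.06,.9982]])),'n',len(u),v.min())
E
python3 knob.py; python3 can.py
```

```text
t 13.2 tip dock [-16.5, -129.7] tipz 49.8 toolx [ 0.998 -0.056] tilt [0.    0.003] F [-0.2 -0.5  0.3] op 0.01
knob dock mm [ -15.4813891  -106.52440536] n 90 163
can x 19.1 y -0.0 [-27.   27.3] yaw rel -0.007 n 408 px [292.5 207.8]
```

```bash
python3 -m inch '-1 0 -0.005 0 0 0 0;-1 0 -0.004 0 0 0 0;-1 0 -0.003 0 0 0 0;-1 0 -0.002 0 0 0 0;-1 0 0 0 0 0 0' >/dev/null; python3 st.py;python3 knob.py
```

```text
t 13.72 tip dock [-17.2, -119.4] tipz 49.7 toolx [ 0.998 -0.06 ] tilt [-0.001 -0.   ] F [-0.9 -1.3 -0.4] op 0.0
knob dock mm [-15.74767921 -96.59422514] n 97 165
```

Still no end-stop force, so I'll keep going in small steps.

```bash
for i in 1 2; do python3 -m inch '-1 0 -0.002 0 0 0 0;-1 0 -0.001 0 0 0 0;-1 0 0 0 0 0 0' >/dev/null; python3 st.py; done; python3 knob.py
```

```text
t 14.02 tip dock [-17.0, -116.6] tipz 49.8 toolx [ 0.998 -0.06 ] tilt [-0.001 -0.   ] F [-1.  -1.3 -0.8] op 0.01
t 14.27 tip dock [-17.0, -116.3] tipz 49.9 toolx [ 0.998 -0.062] tilt [-0.001 -0.003] F [-1.7 -5.4 -1.3] op 0.0
knob dock mm [-15.23124965 -92.44535497] n 98 166
```

Force is building and the tool has stopped advancing. I'll push 3 mm more to confirm, then back off and raise.

```bash
python3 -m inch '-1 0 -0.002 0 0 0 0;-1 0 -0.001 0 0 0 0;-1 0 0 0 0 0 0;-1 0 0 0 0 0 0' >/dev/null; python3 st.py; python3 -m inch '-1 0 0.015 0 0 0 0;-1 0 0.02 0 0 0 0;-1 0 0.02 -0.01 0 0 0;-1 0 0.02 -0.03 0 0 0;-1 0 0.02 -0.03 0 0 0;-1 0 0.03 -0.03 0 0 0;-1 0 0.03 0 0 0 0;-1 0 0 0 0 0 0' >/dev/null; python3 st.py; python3 knob.py; python3 can.py
python3 - <<'E'
from h import *
o=[]
for n,b in(('top',(220,130,480,270)),('scene',(200,120,400,280))):
    p,d=snapshot(n);c=p[b[1]:b[3],b[0]:b[2]];o.append(cv2.resize(c,(560,300 if n=='top' else 298),interpolation=cv2.INTER_CUBIC))
cv2.imwrite('pics/a3.png',np.vstack(o)[:,:,::-1])
E
```

```text
t 14.65 tip dock [-17.1, -116.2] tipz 49.9 toolx [ 0.998 -0.065] tilt [-0.001 -0.006] F [ -1.9 -11.6  -2.5] op 0.01
t 15.32 tip dock [-15.7, -273.4] tipz 152.1 toolx [ 0.998 -0.069] tilt [ 0.006 -0.007] F [-1.1 -0.4 -1. ] op 0.0
knob dock mm [-17.94242547 -93.9447963 ] n 91 165
can x 19.6 y 0.5 [-26.9  27.5] yaw rel 0.043 n 409 px [292.5 207.9]
```

View pics/a3.png

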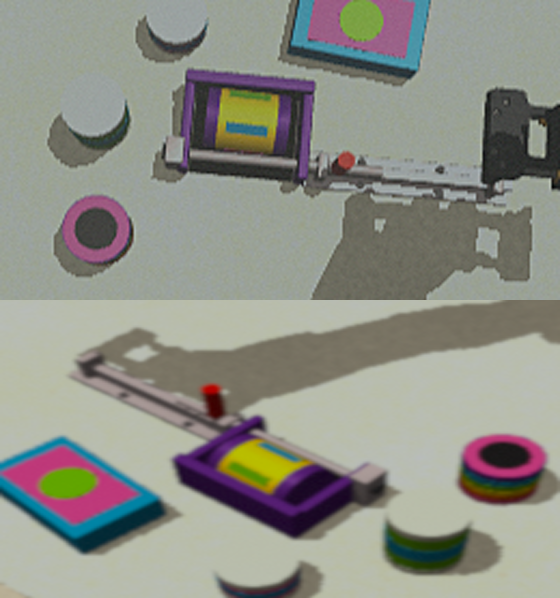

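The bolt spans the bay into the keeper, with the knob at crop (345,162), dock y about -94 mm. It hit its end stop at 11.6 N, the canister is home, and the arm is clear.

```bash
python3 -c "
from plant import *
print(r.finish_job())"
```

```text
the job is handed in; nothing more can be done
None
```

I rolled the canister home against the stop board with the fingers on top, pushed the bolt to its end stop in the keeper, left the other goods where they stood, and handed the job in at about 15 s; the hand-in returned no verdict.

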